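# Make up two assembly kits on the bench riser

### The arm

A 6-joint arm with a two-finger parallel gripper is mounted at the origin on a cart in front of the work surface, level with it; the furniture and walls round the work are solid. World frame = base frame: x ahead of the robot, y to its left, z up, the work surface at z = 0. Lengths are in m, angles in rad, forces in N, time in s.
With the tool pointing down it reaches from about 0.325 to 0.775 m from the base axis. Payload 5.5 kg.
Tool frame: the origin (TCP) lies between the finger pads; the fingertips stand 8 mm ahead of it and the grasp point (between the pads) lies 11 mm behind it (tcp_to_tips is the distance from the TCP to the fingertips, in m); z points along the fingers, y is the line along which they close (so a half turn about z gives the same grasp; the last joint's range is limited). The gripper opens to 88 mm and grips with 3 to 60 N. Pads are 20 mm wide; open, the fingers measure 115 mm over their backs; the gripper's body (75 mm by 178 mm) begins 61 mm behind the grasp point.
Start: joints at [1.195, 0.091, 1.231, -0, 1.82, -0.057], TCP at [0.188, 0.57, 0.231] pointing down, gripper open.
Joint ranges: [-2.87, 2.87], [-0.86, 2.18], [0.17, 2.46], [-1.51, 4.65], [0.06, 2.69], [-2.65, 2.65]. Speed limits (rad/s): [2.57, 2.57, 3.01, 3.14, 3.14, 3.14].

### API

Orientations are given as a unit quaternion [w, x, y, z].
In Python, from bench import * gives the robot as it stands. Calls block until the motion is done:
- move_to(position, orientation): joint-space move of the TCP to a pose.
- move_l(position, speed=0.15, orientation=None): straight line of the TCP; orientation=None keeps the orientation; speed is the mean speed in m/s.
- movej(angles): joint-space move.
- gripper_open() and close(): open the fingers fully, or close them until they stop; the grip force is fixed at half the most.
- hold(seconds).
- inverse_kinematics(position, orientation): joint angles nearest the present ones, or None.
- state(): the state.
- get_image(name): name is "scene" or "top" or "wrist"; returns a dict with "frame" (384x512x3 uint8, blue, green, red), "depth" (384x512 float32, m along the optical axis (not along the pixel's ray), 0 where there is no reading), "camera_matrix" (3x3 intrinsics, pixels), "k1" (the pictures are not rectified: a ray, as slopes to the right and down, at radius r is drawn at 1 + k1 r^2 times it, then the intrinsics apply), "view" (4x4, takes a point from world to camera coordinates). Camera axes: x right, y up, looking along -z (the intrinsics and any distortion apply to the point x, -y, -z); pixel columns grow to the right and rows downward; lengths in m; the calibration is good to about 2 mm. A picture is of the moment at which its call begins.
A pose or a line that the arm cannot do raises IKError and nothing moves.
- job_done(): hands the job in; it is judged then, once.
The state is a dict: "time": time; "joint_pos": joint angles; "dq": joint speeds; "joint_torque": joint torques, N m; "ee_pos": TCP position; "ee_rot": TCP orientation; "ft_force": force on the tool from outside, world axes, zero at the start; "moment": the same for the moment, N m; "finger_gap": finger opening in m; "finger_force": force on a finger pad.
Only numpy, scipy, OpenCV 4.12 (cv2) and the standard library are available. Lean on these libraries where they do the work, as an engineer would, in place of code of your own. Each camera call takes 0.05 s, during which the arm holds its last target. There are 200 camera calls.

### The job

Make up two kits from the parts along the front of the plywood riser: into the long tray with three bays put one collar in the wide end bay and one ball bearing in each of the two narrow bays; into the short tray with two bays put the other collar in the wide bay and one nut in the narrow bay. Set each part down about the middle of its bay, flat on the floor of the bay (collars upright, as they stand now), and let go of it. One nut is left over: leave it, the bottle and the spanner where they are.

Things in the scene. Friction and masses are not known exactly. Their poses are not given: they have to be found in the camera images.
- tray_long: Long grey kit tray, 194 mm (own y), three bays. 80 mm wide (own x). Floor 4 mm thick; 4 mm walls between and at the ends of the bays, tops at z +0.018; no walls at -x and +x, so fingers may open along x. Fixed on the riser at world z 0.200. Origin: centre of underside. Bay centres at x 0; y -0.054 (wide, 78 mm long), +0.014 and +0.068 (narrow, 50 mm)
- tray_short: Short grey kit tray, 140 mm (own y), two bays. 80 mm wide (own x). Floor 4 mm thick; 4 mm walls between and at the ends of the bays, tops at z +0.018; no walls at -x and +x, so fingers may open along x. Fixed on the riser at world z 0.200. Origin: centre of underside. Bay centres at x 0; y -0.027 (wide, 78 mm long) and +0.041 (narrow, 50 mm)
- collar_a: Aluminium collar, 41 mm diameter, 41 mm high, open end up (bore about 24 mm), small dark screw in its side; grasp round the outside. Both collars alike. Origin: centre of underside, z up. 55 g. In the row of stock, in any order (70 to 110 mm apart), on the front of the plywood riser: flat top at world z = 0.200, x 0.41 to 0.68, y -0.375 to 0.24.
- collar_b: Aluminium collar, 41 mm diameter, 41 mm high, open end up (bore about 24 mm), small dark screw in its side; grasp round the outside. Both collars alike. Origin: centre of underside, z up. 55 g. In the row of stock, in any order (70 to 110 mm apart), on the front of the plywood riser: flat top at world z = 0.200, x 0.41 to 0.68, y -0.375 to 0.24.
- bearing_a: Ball bearing lying flat: 32 mm diameter, 12 mm bore, 9 mm thick, black seal. Both bearings alike. Origin: centre of underside, z up. 20 g. In the row of stock, in any order (70 to 110 mm apart), on the front of the plywood riser: flat top at world z = 0.200, x 0.41 to 0.68, y -0.375 to 0.24.
- bearing_b: Ball bearing lying flat: 32 mm diameter, 12 mm bore, 9 mm thick, black seal. Both bearings alike. Origin: centre of underside, z up. 20 g. In the row of stock, in any order (70 to 110 mm apart), on the front of the plywood riser: flat top at world z = 0.200, x 0.41 to 0.68, y -0.375 to 0.24.
- nut_a: Hexagon nut lying flat: 19 mm across flats, 22 across corners, 10 mm thick. Both nuts alike; one is needed, one stays. Origin: centre of underside, z up. 15 g. In the row of stock, in any order (70 to 110 mm apart), on the front of the plywood riser: flat top at world z = 0.200, x 0.41 to 0.68, y -0.375 to 0.24.
- nut_b: Hexagon nut lying flat: 19 mm across flats, 22 across corners, 10 mm thick. Both nuts alike; one is needed, one stays. Origin: centre of underside, z up. 15 g. In the row of stock, in any order (70 to 110 mm apart), on the front of the plywood riser: flat top at world z = 0.200, x 0.41 to 0.68, y -0.375 to 0.24.
- bottle: small brown dropper bottle with a black top, 33 mm in diameter, 102 mm high, standing at the right rear corner of the riser; a bystander, to be left alone; origin at the centre of its underside, z up
- spanner: steel spanner, 148 mm long, 21 mm wide, 8 mm thick, lying flat along the right end of the riser; a bystander, to be left alone; origin under its middle, its length along its own y
Things that resemble listed ones, but are neither listed nor needed, are in the scene too. Leave any orange look-alike of the collar_b alone.

How it is judged:
By the outcome, as a careful person would: the job done as asked, in the order asked, and still so for the second after the job is handed in, with the robot touching nothing.
It also fails if it takes over 96 s, if anything falls off the work surface, if the arm or the gripper's body presses on something with over 40 N, if the wrist force passes 120 N, or if a joint passes its speed limit or range.

## Working session

There is one attempt and no reset: what is moved stays moved. The work goes in short steps, each a Python script; the robot and the scene stay as the last script left them, time stands still between calls to the robot, and variables do not carry over. Pictures are saved under pics/ and viewed, at most 14 in all, crops included, and the job is handed in when it is done.

```bash
ls; mkdir -p pics; cat > h.py <<'E'
from bench import *
import numpy as np, cv2
E
python3 - <<'E'
from h import *
for n in ("top","scene"):
    d=get_image(n); np.savez(f"{n}.npz",**d); cv2.imwrite(f"pics/{n}0.png",cv2.resize(d["frame"],(800,600),interpolation=cv2.INTER_CUBIC))
    print(n,d["camera_matrix"],d["k1"],d["view"],(d["depth"]>0).mean())
print(state())
E
```

```text
pics
top [[474.74259379   0.         261.25805091]
 [  0.         474.74259379 188.57293021]
 [  0.           0.           1.        ]] 0.008748188142274486 [[-1.64223476e-02 -9.99864148e-01  1.41154050e-03 -5.61515644e-02]
 [ 9.88406523e-01 -1.60210134e-02  1.50983021e-01 -4.84943329e-01]
 [-1.50939895e-01  3.87467149e-03  9.88535348e-01 -1.51194137e+00]
 [ 0.00000000e+00  0.00000000e+00  0.00000000e+00  1.00000000e+00]] 0.9959259033203125
scene [[390.554758     0.         258.30881636]
 [  0.         390.554758   193.27279032]
 [  0.           0.           1.        ]] -0.09637855149367722 [[ 0.56664754 -0.82373659  0.01919867 -0.33739501]
 [ 0.3529023   0.26368449  0.8977363  -0.27614115]
 [-0.74456063 -0.50192481  0.4401147  -0.77704486]
 [ 0.          0.          0.          1.        ]] 0.9960123697916666
{'time': 0.1, 'joint_pos': array([ 1.19529930e+00,  9.17602899e-02,  1.23173232e+00, -3.33487480e-05,
        1.81981711e+00, -5.66918725e-02]), 'dq': array([-6.82141645e-05, -2.18874098e-03, -9.57775934e-04, -1.31431344e-03,
       -2.81330884e-04, -2.26828547e-03]), 'joint_torque': array([ 1.33296860e-03, -4.47858381e+01, -4.07570779e+01,  6.98686042e-02,
        2.85013189e-02, -9.49932723e-05]), 'ee_pos': array([0.1879743 , 0.56952913, 0.2296526 ]), 'ee_rot': array([-1.68296856e-04,  1.58732370e-01,  9.87321274e-01, -8.42034920e-04]), 'ft_force': array([ 0.08287696,  0.17760549, -0.3410625 ]), 'moment': array([ 0.02326282, -0.01116752,  0.06047379]), 'finger_force': 0.0, 'finger_gap': 0.08790679597182159}
```

View pics/top0.png

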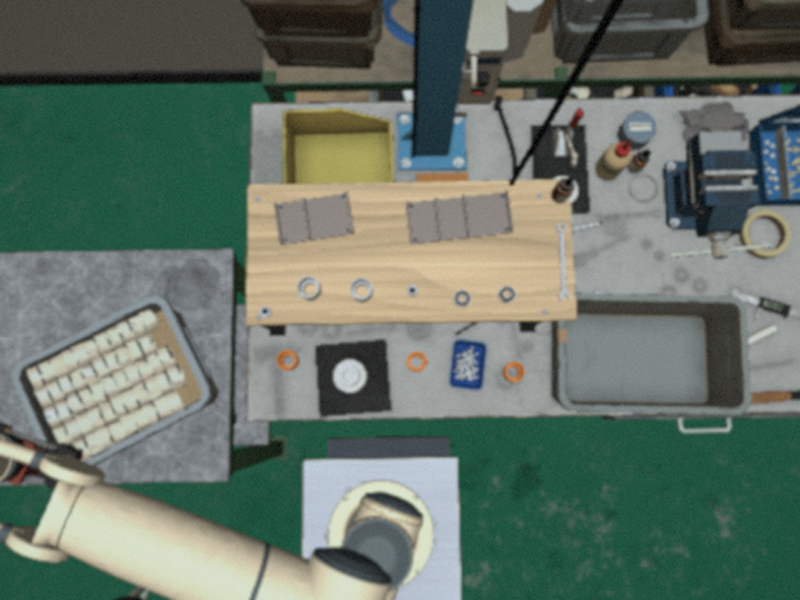

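View pics/scene0.png

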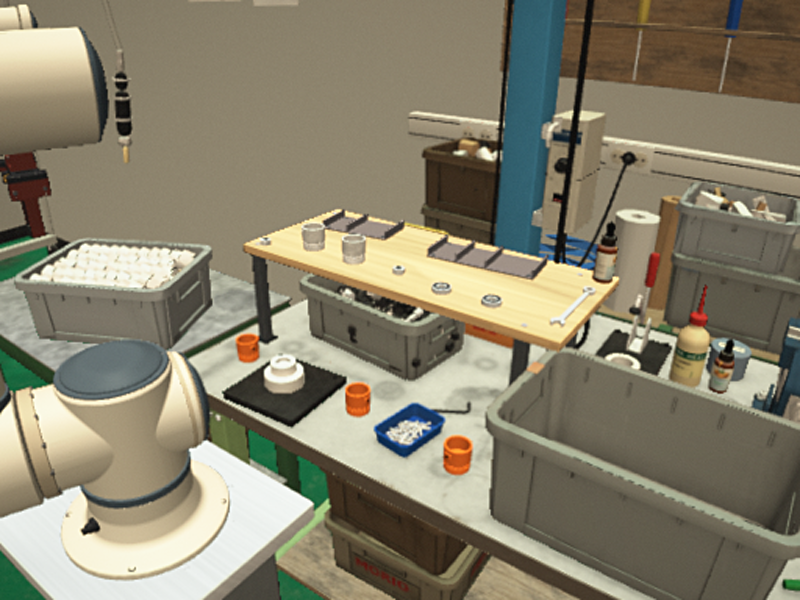

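The top view, in 800-px coordinates, shows the six parts left to right: a nut at (265,313), collars at (309,288) and (361,290), a nut at (412,291), and bearings at (461,298) and (507,294). The short tray is at (315,218), the long tray at (460,218), the bottle at (563,190) and the spanner at (563,262). The three orange rings in front of the riser, at y≈365, are the look-alikes and stay where they are. A blue post and a cable stand behind the riser.

```bash
cat >> h.py <<'E'
def rays(d,px):
    """pixels -> camera origin and world directions (unit depth along axis)"""
    K=d["camera_matrix"]; k=float(d["k1"])
    s=cv2.undistortPoints(np.array(px,float).reshape(-1,1,2),K,np.array([k,0,0,0,0.])).reshape(-1,2)
    R=d["view"][:3,:3]; t=d["view"][:3,3]
    return -R.T@t, np.c_[s[:,0],-s[:,1],-np.ones(len(s))]@R
def onplane(d,px,z):
    o,r=rays(d,px); return o+r*((z-o[2])/r[:,2])[:,None]
def depthpts(d,px):
    px=np.array(px); o,r=rays(d,px); dd=d["depth"][px[:,1].astype(int),px[:,0].astype(int)]
    return o+r*dd[:,None]
def project(d,P):
    P=np.atleast_2d(P); c=P@d["view"][:3,:3].T+d["view"][:3,3]; s=np.c_[c[:,0],-c[:,1]]/-c[:,2:]
    s=s*(1+float(d["k1"])*(s**2).sum(1,keepdims=True)); K=d["camera_matrix"]
    return s*[K[0,0],K[1,1]]+[K[0,2],K[1,2]]
def cloud(d):
    v,u=np.mgrid[:384,:512]; return depthpts(d,np.c_[u.ravel(),v.ravel()]).reshape(384,512,3)
def triangulate(obs):
    """obs: list of (origin,dir) -> least-squares point"""
    A=np.zeros((3,3)); b=np.zeros(3)
    for o,r in obs:
        r=r/np.linalg.norm(r); M=np.eye(3)-np.outer(r,r); A+=M; b+=M@o
    return np.linalg.solve(A,b)
E
python3 - <<'E'
from h import *
t=dict(np.load("top.npz")); s=dict(np.load("scene.npz"))
n=["nutL","colL","colR","nutR","beaL","beaR","trayS","trayL","bottle","spanner"]
px=np.array([(265,313),(309,288),(361,290),(412,291),(461,298),(507,294),(315,218),(460,218),(563,190),(563,262)])/1.5625
for a,p,q in zip(n,onplane(t,px,.205),depthpts(t,px)): print(a,p.round(3),q.round(3))
C=cloud(s); f=s["frame"].astype(int)
blue=(f[...,0]>f[...,2]+40)&(C[...,2]>.25)&(C[...,0]<1.3)
P=C[blue]; print("post",len(P),np.percentile(P,[2,50,98],axis=0).round(3))
# anything above .26 over/near riser in scene view
m=(C[...,2]>.27)&(C[...,0]>.35)&(C[...,0]<1.0)&(abs(C[...,1])<.5); P=C[m]
H=np.unique((P/.04).round().astype(int)[:,:2],axis=0,return_counts=True)
for a,c in zip(*H): 
    if c>15: print(a*.04,c)
E
```

```text
nutL [0.428 0.202 0.205] [0.427 0.201 0.212]
colL [0.474 0.121 0.205] [0.475 0.122 0.197]
colR [0.468 0.024 0.205] [0.469 0.024 0.204]
nutR [ 0.465 -0.071  0.205] [ 0.465 -0.071  0.206]
beaL [ 0.45  -0.161  0.205] [ 0.452 -0.162  0.193]
beaR [ 0.457 -0.247  0.205] [ 0.457 -0.247  0.204]
trayS [0.607 0.11  0.205] [0.608 0.111 0.201]
trayL [ 0.603 -0.164  0.205] [ 0.603 -0.163  0.206]
bottle [ 0.655 -0.361  0.205] [ 0.637 -0.348  0.263]
spanner [ 0.515 -0.354  0.205] [ 0.516 -0.355  0.201]
post 3992 [[ 0.79  -0.394  0.259]
 [ 0.795 -0.136  0.466]
 [ 1.269 -0.089  0.62 ]]
[ 0.64 -0.36] 84
[ 0.64 -0.28] 314
[ 0.68 -0.28] 332
[ 0.8 -0.2] 79
[ 0.8  -0.16] 1209
[ 0.8  -0.12] 1572
[ 0.8  -0.08] 907
[ 0.84 -0.24] 399
[ 0.84 -0.2 ] 391
[ 0.84 -0.16] 711
[ 0.88 -0.24] 213
[ 0.88 -0.2 ] 18
[ 0.88 -0.16] 54
[ 0.92 -0.24] 191
[ 0.92 -0.2 ] 17
```

```bash
python3 - <<'E'
from h import *
t=dict(np.load("top.npz")); s=dict(np.load("scene.npz"))
C=cloud(s); m=(C[...,2]>.21)&(C[...,0]>.6)&(C[...,0]<.78)&(C[...,1]<-.22)&(C[...,1]>-.34)
for z in np.arange(.22,.9,.06):
    k=m&(abs(C[...,2]-z)<.03)
    if k.sum(): print(round(z,2),k.sum(),np.percentile(C[k],[5,50,95],axis=0).round(3).tolist(),np.argwhere(k).mean(0).round()[::-1])
f=t["frame"]; cv2.imwrite("pics/trays.png",cv2.resize(f[105:215,155:385],None,fx=3.4,fy=3.4,interpolation=cv2.INTER_CUBIC))
# cable in top, dark pixels
Ct=cloud(t)
for (u,v) in [(515,182),(530,150),(550,120),(580,70)]:
    u=int(u/1.5625);v=int(v/1.5625); w=Ct[v-2:v+3,u-5:u+6].reshape(-1,3); g=f[v-2:v+3,u-5:u+6].sum(2).ravel(); print(u,v,w[g.argmin()].round(3),w[w[:,2].argmax()].round(3))
E
```

```text
0.22 83 [[0.611, -0.27, 0.211], [0.667, -0.264, 0.222], [0.672, -0.254, 0.247]] [355. 160.]
0.28 93 [[0.663, -0.271, 0.253], [0.667, -0.267, 0.281], [0.672, -0.262, 0.308]] [360. 140.]
0.34 96 [[0.662, -0.273, 0.313], [0.665, -0.269, 0.341], [0.669, -0.263, 0.365]] [363. 118.]
0.4 104 [[0.659, -0.272, 0.374], [0.662, -0.268, 0.401], [0.666, -0.263, 0.427]] [365.  94.]
0.46 112 [[0.657, -0.275, 0.434], [0.66, -0.271, 0.46], [0.664, -0.265, 0.487]] [369.  70.]
0.52 123 [[0.654, -0.275, 0.494], [0.658, -0.272, 0.522], [0.662, -0.266, 0.547]] [372.  44.]
0.58 128 [[0.653, -0.277, 0.553], [0.656, -0.272, 0.582], [0.661, -0.267, 0.606]] [375.  18.]
0.64 22 [[0.653, -0.277, 0.61], [0.656, -0.273, 0.615], [0.658, -0.267, 0.619]] [377.   2.]
329 116 [ 0.67  -0.261  0.215] [ 0.666 -0.265  0.249]
339 96 [ 0.659 -0.265  0.433] [ 0.659 -0.265  0.433]
352 76 [ 0.656 -0.267  0.557] [ 0.653 -0.272  0.574]
371 44 [ 0.65  -0.271  0.73 ] [ 0.649 -0.273  0.737]
```

View pics/trays.png

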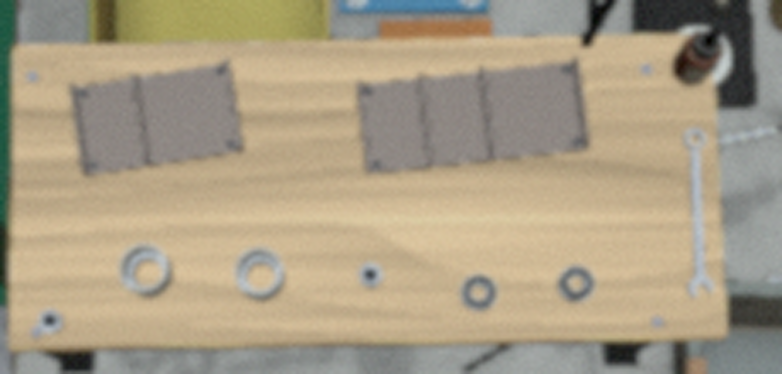

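The crop shows the short tray with its wide bay on the right and the long tray with its wide bay at the right end, near the vertical cable at world (0.665,-0.268). I'll look from close up with the wrist camera at two places.

```bash
cat >> h.py <<'E'
from scipy.spatial.transform import Rotation
def down(a):
    """tool pointing down, fingers closing along world heading a; picks the half turn with the smaller last joint"""
    y=np.array([np.cos(a),np.sin(a),0]); z=np.array([0,0,-1.]); x=np.cross(y,z)
    q=Rotation.from_matrix(np.c_[x,y,z]).as_quat(); return np.r_[q[3],q[:3]]
def best(p,a):
    c=[(abs(j[5]),q) for q in (down(a),down(a+np.pi)) if (j:=inverse_kinematics(p,q)) is not None]
    return min(c,key=lambda e:e[0])[1]
E
python3 - <<'E'
from h import *
for i,p in enumerate([(.47,.06,.46),(.47,-.13,.46)]):
    q=best(p,0.12); print(i,q.round(3),inverse_kinematics(p,q).round(2))
    move_to(p,q); hold(.3); d=get_image("wrist"); np.savez(f"w{i}.npz",**d)
    cv2.imwrite(f"pics/w{i}.png",d["frame"]); o,_=rays(d,[(256,192)]); print("cam",o.round(3),"view corners",onplane(d,[(0,0),(511,0),(511,383),(0,383)],.2).round(2).tolist())
s=state(); print(s["time"],s["ee_pos"],s["ft_force"])
a=np.vstack([cv2.imread("pics/w0.png")]); b=cv2.imread("pics/w1.png")
cv2.imwrite("pics/w01.png",cv2.resize(np.hstack([a,b]),(800,300),interpolation=cv2.INTER_AREA))
E
```

```text
0 [0.    0.663 0.748 0.   ] [ 0.06 -0.07  0.96 -0.    2.24 -0.06]
cam [0.46  0.135 0.614] view corners [[0.11, 0.23, 0.2], [0.77, 0.31, 0.2], [1.01, -0.31, 0.2], [0.03, -0.42, 0.2]]
1 [0.    0.663 0.748 0.   ] [-0.34 -0.03  0.93 -0.    2.24 -0.46]
cam [ 0.46  -0.054  0.614] view corners [[0.11, 0.04, 0.2], [0.77, 0.13, 0.2], [1.01, -0.5, 0.2], [0.03, -0.61, 0.2]]
3.8167 [ 0.47016081 -0.12911542  0.46016705] [-0.49718683  0.82172696 -0.35815345]
```

View pics/w01.png

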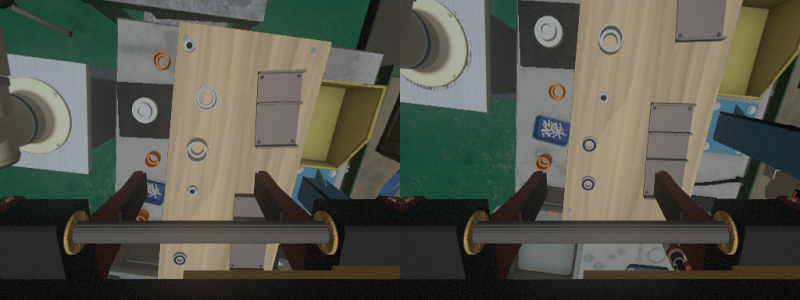

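The wrist pair (full 512-px coordinates) shows the following. In the first view, the nut is at (242,58), collars at (262,125) and (252,192), and the second nut at (246,243). In the second view, that nut is at (260,125), the bearings are at (241,184) and (241,235), and the long tray is fully visible. Next I segment and triangulate.

```bash
cat >> h.py <<'E'
def grey_mask(d,z=.2):
    hsv=cv2.cvtColor(cv2.medianBlur(d["frame"],3),cv2.COLOR_BGR2HSV)
    v,u=np.mgrid[:384,:512]; P=onplane(d,np.c_[u.ravel(),v.ravel()],z).reshape(384,512,3)
    roi=(P[...,0]>.39)&(P[...,0]<.69)&(P[...,1]>-.39)&(P[...,1]<.25)
    return (((hsv[...,1]<70)|(hsv[...,2]<70))&roi).astype(np.uint8)
def blobs(d,amin=40):
    m=grey_mask(d); cs,_=cv2.findContours(m,cv2.RETR_EXTERNAL,cv2.CHAIN_APPROX_NONE)
    return [c for c in cs if cv2.contourArea(c)>amin]
E
python3 - <<'E'
from h import *
D={n:dict(np.load(f+".npz")) for n,f in (("top","top"),("w0","w0"),("w1","w1"))}
for n,d in D.items():
    print(n)
    for c in blobs(d,25 if n=="top" else 60):
        M=cv2.moments(c); uv=(M["m10"]/M["m00"],M["m01"]/M["m00"]); (ex,ey),(a,b),th=cv2.fitEllipse(c)
        if 300<uv[1] : continue
        w=onplane(d,[uv],.205)[0]; print(np.round(uv,1),"A",M["m00"],"ell",round(a,1),round(b,1),w.round(4)[:2])
for n in("w0","w1"):
    d=D[n]; v=d["frame"].copy(); cv2.drawContours(v,blobs(d,60),-1,(0,0,255),1); D[n]["v"]=v[:300,90:470]
cv2.imwrite("pics/seg.png",cv2.resize(np.hstack([D["w0"]["v"],D["w1"]["v"]]),(800,316)))
E
```

```text
top
[347.7 199. ] A 28.5 ell 5.7 7.0 [ 0.4238 -0.3129]
[168.2 199.8] A 99.5 ell 10.0 13.6 [0.4299 0.2061]
[295.5 190.5] A 153.0 ell 13.3 15.2 [ 0.4509 -0.1626]
[324.3 187.5] A 154.5 ell 14.3 14.6 [ 0.4585 -0.2467]
[263.5 185. ] A 84.0 ell 10.1 12.4 [ 0.4686 -0.0701]
[230.4 184.4] A 259.0 ell 18.0 18.9 [0.4719 0.0262]
[196.7 183.8] A 254.5 ell 17.7 18.8 [0.4754 0.124 ]
[279.5 169.2] A 221.5 ell 5.4 79.8 [ 0.5147 -0.1178]
[344.5 124.7] A 34.0 ell 6.4 7.9 [ 0.6458 -0.3132]
[293.5 138.8] A 1934.0 ell 32.6 83.0 [ 0.6053 -0.161 ]
[200.3 139.4] A 1404.0 ell 32.7 60.9 [0.6078 0.1138]
[258.9 115.4] A 67.0 ell 5.8 17.0 [ 0.6784 -0.0599]
[297.2 174. ] A 2949.5 ell 116.3 247.5 [ 0.4996 -0.169 ]
w0
[293.6 195.8] A 62464.5 ell 219.7 401.4 [0.5323 0.019 ]
w1
[304.6 149.2] A 60171.0 ell 217.8 397.0 [ 0.5375 -0.0973]
```

View pics/seg.png

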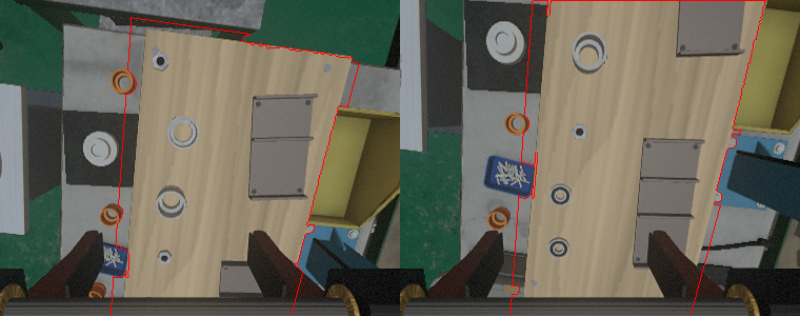

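The wrist mask was too loose because the wood is less saturated in that camera. I'll use an Otsu threshold per image and tighten the region.

```bash
cat >> h.py <<'E'
def grey_mask(d,z=.2):
    f=cv2.medianBlur(d["frame"],3).astype(float); s=np.clip((f[...,2]-f[...,0])/(f[...,2]+1)*255,0,255)
    v,u=np.mgrid[:384,:512]; P=onplane(d,np.c_[u.ravel(),v.ravel()],z).reshape(384,512,3)
    roi=(P[...,0]>.412)&(P[...,0]<.675)&(P[...,1]>-.33)&(P[...,1]<.23)&(v<270)
    t=np.median(s[roi])*.6
    return ((s<t)&roi).astype(np.uint8)
E
cat > m.py <<'E'
from h import *
D={n:dict(np.load(n+".npz")) for n in ("top","w0","w1")}
for n,d in D.items():
    print(n)
    for c in blobs(d,25 if n=="top" else 60):
        M=cv2.moments(c); uv=(M["m10"]/M["m00"],M["m01"]/M["m00"]); (ex,ey),(a,b),th=cv2.fitEllipse(c)
        w=onplane(d,[uv],.205)[0]; print(np.round(uv,1),"A",M["m00"],"ell",round(a,1),round(b,1),w.round(4)[:2])
        if M["m00"]>1000:
            bx=cv2.boxPoints(cv2.minAreaRect(c)); print("   corners",onplane(d,bx,.204)[:,:2].round(4).tolist())
for n in("w0","w1"):
    d=D[n]; v=d["frame"].copy(); cv2.drawContours(v,blobs(d,60),-1,(0,0,255),1); D[n]["v"]=v[:300,90:470]
cv2.imwrite("pics/seg2.png",cv2.resize(np.hstack([D["w0"]["v"],D["w1"]["v"]]),(800,316)))
E
python3 m.py
```

```text
top
[168.8 199.6] A 42.5 ell 6.0 10.0 [0.4303 0.2045]
[295.4 190.5] A 75.0 ell 9.6 10.2 [ 0.451  -0.1623]
[324. 188.] A 80.0 ell 10.0 10.4 [ 0.4571 -0.2457]
[263.6 185.2] A 35.0 ell 6.8 7.0 [ 0.4681 -0.0704]
[230.9 184.8] A 156.0 ell 13.9 14.6 [0.4708 0.0246]
[197.2 183.8] A 162.0 ell 14.3 14.8 [0.4752 0.1226]
[293.3 139.2] A 1603.5 ell 28.0 81.5 [ 0.604  -0.1605]
   corners [[0.6341, -0.0609], [0.6532, -0.2551], [0.5743, -0.2607], [0.5556, -0.0681]]
[200.6 139.7] A 1153.0 ell 28.5 55.8 [0.6069 0.1132]
   corners [[0.6379, 0.189], [0.6597, 0.0503], [0.5786, 0.0375], [0.5573, 0.1752]]
w0
[314.5 260.9] A 522.0 ell 21.1 38.9 [ 0.5844 -0.0883]
[245.7 244.2] A 106.0 ell 11.8 12.1 [ 0.4678 -0.0718]
[252.  194.1] A 635.5 ell 28.7 29.8 [0.4681 0.014 ]
[263.8 125.9] A 733.0 ell 30.2 30.9 [0.4731 0.1179]
[355.3 138.7] A 5276.0 ell 62.0 125.0 [0.6082 0.1159]
   corners [[0.5793, 0.0345], [0.5577, 0.1822], [0.6431, 0.1889], [0.6739, 0.0414]]
[241.2  56.1] A 217.5 ell 13.2 22.9 [0.4311 0.2052]
w1
[240.4 235. ] A 242.5 ell 17.4 18.4 [ 0.458  -0.2461]
[242.  184.7] A 290.0 ell 19.0 19.8 [ 0.4516 -0.1624]
[341.9 182.3] A 5119.5 ell 57.7 145.4 [ 0.6027 -0.1401]
   corners [[0.5752, -0.2676], [0.556, -0.0638], [0.6402, -0.0609], [0.6714, -0.2654]]
[260.4 124.8] A 131.5 ell 12.8 13.4 [ 0.4683 -0.0704]
[269.8  47.8] A 929.0 ell 32.3 37.7 [0.4682 0.0308]
[384.   25.2] A 3036.0 ell 58.9 73.5 [0.6137 0.0757]
   corners [[0.5659, 0.0991], [0.6491, 0.1093], [0.6662, 0.05], [0.5791, 0.0394]]
```

View pics/seg2.png

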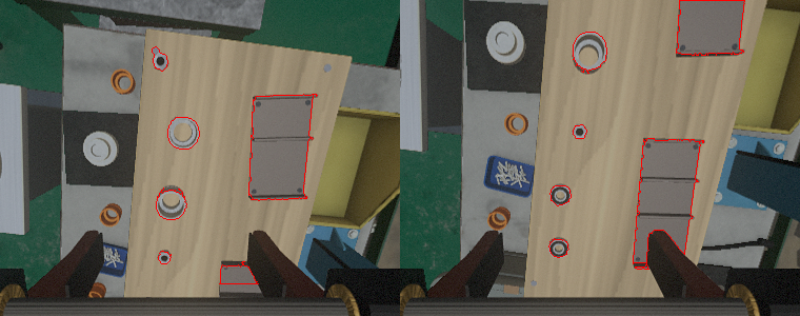

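The masks now isolate every part cleanly. I'll triangulate heights from the top and wrist views, check the dividers, and confirm identities in one enlarged crop. Candidates: the collars are the grey rings, w0 (252,194) and (264,126), not the orange ones off the riser. Either nut fits, so I take the middle one at w1 (260,125), which is clear of the left corner's screw head.

```bash
python3 - <<'E'
from h import *
D={n:dict(np.load(n+".npz")) for n in ("top","w0","w1")}
def cen(n,uv):
    c=min(blobs(D[n],25),key=lambda c:np.hypot(*(np.array(cv2.minEnclosingCircle(c)[0])-uv))); M=cv2.moments(c); return (M["m10"]/M["m00"],M["m01"]/M["m00"])
T=dict(colL=dict(top=(197,184),w0=(264,126)),colR=dict(top=(231,185),w0=(252,194),w1=(270,48)),nut=dict(w0=(246,244),w1=(260,125)),
 beaL=dict(top=(295,190),w1=(242,185)),beaR=dict(top=(324,188),w1=(240,235)))
for k,v in T.items():
    ob=[]
    for n,uv in v.items():
        o,r=rays(D[n],[cen(n,uv)]); ob.append((o,r[0]))
    print(k,triangulate(ob).round(4))
# collar tops from depth
for n in("w0","w1"):
    C=cloud(D[n]); m=(C[...,2]>.233)&(C[...,2]<.25)&(C[...,0]<.52)&(C[...,0]>.42)
    for nm,y in(("L",.122),("R",.024)):
        P=C[m&(abs(C[...,1]-y)<.04)]
        if len(P)>50:
            (cx,cy),r=cv2.minEnclosingCircle(P[:,:2].astype(np.float32)); print(n,nm,len(P),cx,cy,r,np.median(P[:,2]).round(4),P.mean(0).round(4))
    for nm,lo,hi in(("trayS",.05,.18),("trayL",-.18,-.07)):
        P=C[(C[...,0]>.585)&(C[...,0]<.62)&(C[...,1]>lo)&(C[...,1]<hi)]; P2=C[(C[...,0]>.5)&(C[...,0]<.54)&(C[...,1]>lo)&(C[...,1]<hi)]
        if len(P)>200: print(n,nm,"floor",np.percentile(P[:,2],[30,50]).round(4),"riser",np.median(P2[:,2]).round(4))
d=D["w1"]["frame"]; a=cv2.resize(d[0:260,215:300],None,fx=2.3,fy=2.3,interpolation=cv2.INTER_CUBIC)
b=cv2.resize(d[110:140,245:275],(598,598),interpolation=cv2.INTER_CUBIC)
cv2.imwrite("pics/crop.png",np.hstack([a[:598],b])); 
# tray corner triangulation (near edge) and divider ends, w0/w1 vs top
for n,uv in(("w1",[(343.7,170),(343.5,133)]),): print(onplane(D[n],uv,.218).round(4))
e=D["w1"]["frame"]; cv2.imwrite("pics/tl.png",cv2.resize(e[120:270,300:400],(400,600),interpolation=cv2.INTER_CUBIC))
E
```

```text
colL [0.4719 0.1192 0.228 ]
colR [0.4669 0.0234 0.2364]
nut [ 0.468  -0.0702  0.2081]
beaL [ 0.4514 -0.1625  0.2038]
beaR [ 0.4576 -0.246   0.2047]
w0 L 257 0.4716590642929077 0.11936682462692261 0.02108171582221985 0.2411 [0.4723 0.1187 0.2407]
w0 R 272 0.4679819941520691 0.022890841588377953 0.021170584484934807 0.2408 [0.4674 0.0231 0.2397]
w0 trayS floor [0.204  0.2044] riser 0.5497
w0 trayL floor [0.2038 0.2043] riser 0.2
w1 R 379 0.4681810736656189 0.022717975080013275 0.02131081558763981 0.241 [0.4678 0.0237 0.2403]
w1 trayS floor [0.204  0.2044] riser 0.2004
w1 trayL floor [0.204  0.2044] riser 0.5506
[[ 0.5969 -0.1189  0.218 ]
 [ 0.5856 -0.0668  0.218 ]]
```

View pics/crop.png

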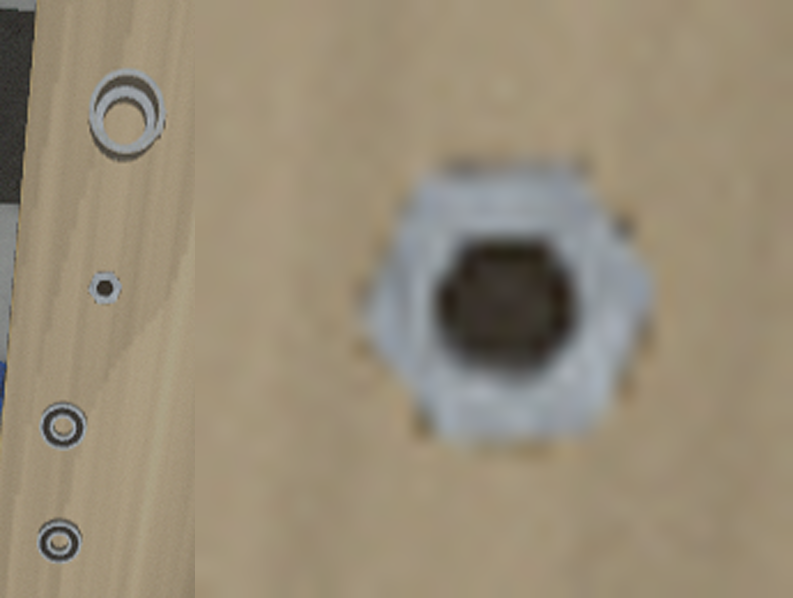

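View pics/tl.png

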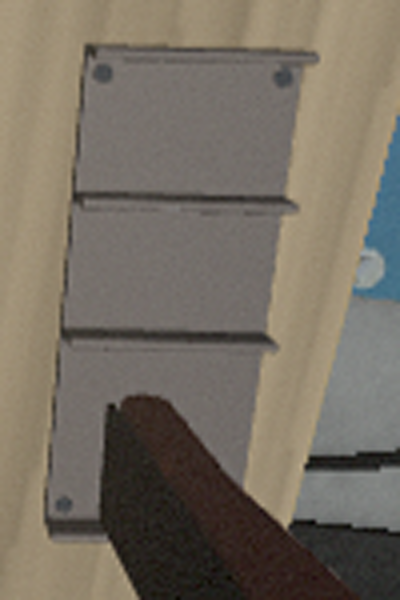

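The nut is a plain hexagon with its corners along about heading 0.17, so I close across flats at heading -0.35. The collar and both bearings are confirmed, and measured heights are floor 0.204, riser 0.200 and collar top 0.241. The long-tray dividers agree with my tray pose to about 1.5 mm. First move: collar into the long tray's wide bay.

```bash
cat > act.py <<'E'
from h import *
LONG=((.604,-.1605),.097); SHORT=((.608,.113),.152)
def bay(t,y): (cx,cy),a=t; return np.array([cx-y*np.sin(a), cy+y*np.cos(a)])
UP=.30
class Fail(Exception): pass
def go(xy,z,a,speed): 
    p=np.r_[xy,z]; move_l(p,speed,best(p,a))
def kit(pick,ap,place,al,width,dz=0.,zp=.211):
    """pick part of given width at xy with heading ap, put it at xy with heading al"""
    if state()["finger_gap"]<.08: gripper_open()
    go(pick,UP,ap,.3); go(pick,zp,ap,.12); close()
    go(pick,UP,ap,.15); g=state()["finger_gap"]; print("gap",g)
    if abs(g-width)>.004: raise Fail(f"gap {g}")
    go(place,UP,al,.22); go(place,zp+.0045,al,.1)
    s=state(); print("at",s["ee_pos"].round(4),"force",s["ft_force"].round(1),"gap",s["finger_gap"]); gripper_open()
    go(place,UP,al,.15); s=state(); print("t",s["time"],s["ft_force"].round(1))
E
python3 - <<'E'
from act import *
kit((.4678,.023),.2,bay(LONG,-.054),.25,.041,zp=.213)
d=get_image("wrist"); np.savez("w2.npz",**d); d=get_image("scene"); cv2.imwrite("pics/s2.png",d["frame"])
E
```

```text
gap 0.03979169583238311
at [ 0.6094 -0.2142  0.218 ] force [-0.2  0.2 -0.8] gap 0.039677600454493804
t 11.075 [ 0.5  0.  -0.7]
```

View pics/s2.png

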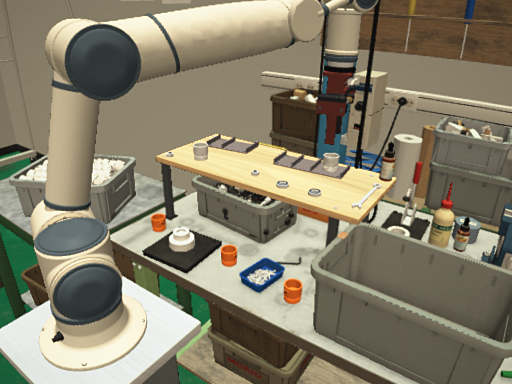

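The collar stands upright in the long tray's wide end bay at (330,161), with the cable untouched and 7 s used. Bearings next, then the short-tray kit.

```bash
python3 - <<'E'
from act import *
kit((.4514,-.1625),.1,bay(LONG,.068),.1,.032)
kit((.4576,-.246),.1,bay(LONG,.014),.1,.032)
kit((.4717,.1192),.15,bay(SHORT,-.027),.15,.041,zp=.213)
kit((.468,-.0703),-.35,bay(SHORT,.041),.15,.019)
p=(.47,-.0,.46); move_to(p,best(p,.12)); hold(.3); d=get_image("wrist"); np.savez("w3.npz",**d)
p=(.42,.25,.42); move_to(p,best(p,.3)); hold(.3); t=get_image("top"); np.savez("t3.npz",**t)
cv2.imwrite("pics/w3.png",d["frame"][:290]); cv2.imwrite("pics/t3.png",cv2.resize(t["frame"][105:215,155:385],None,fx=3.4,fy=3.4,interpolation=cv2.INTER_CUBIC)); print(state()["time"])
E
```

```text
gap 0.030010560016045094
at [ 0.5976 -0.0929  0.2162] force [ 0.3 -0.3  0.3] gap 0.029677849818640585
t 18.0417 [0.6 0.8 0. ]
gap 0.02965769719706074
at [ 0.6027 -0.1467  0.216 ] force [ 0.1 -0.3 -0.4] gap 0.029563274406633495
t 25.125 [ 0.   0.7 -0.4]
gap 0.04035940835947123
at [0.6122 0.0864 0.2182] force [-0.6 -0.1 -0.9] gap 0.03985815429831109
t 32.0333 [ 0.1 -0.1 -0.6]
gap 0.020315365664073076
at [0.602  0.1535 0.216 ] force [-0.2  0.5 -0.1] gap 0.02046428536437288
t 39.7333 [ 0.2 -0.7 -0.8]
42.45
```

View pics/w3.png

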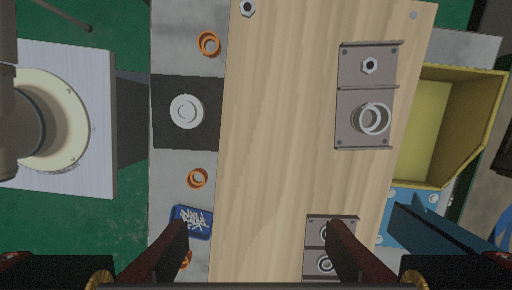

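View pics/t3.png

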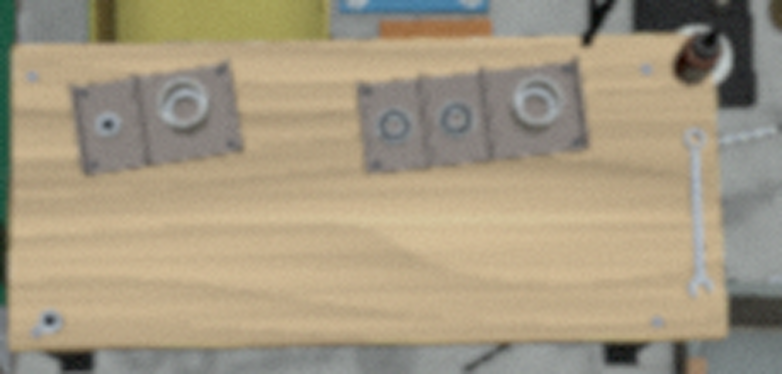

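All five parts are in their bays: in the 512-px wrist view, the nut is at (370,65) and the collar at (370,118), and the two bearings are in the long tray's narrow bays. The left nut, bottle and spanner look unmoved. I'll take one closer look at the bearings for flatness and centring.

```bash
python3 - <<'E'
from act import *
p=(.50,-.17,.46); move_to(p,best(p,.12)); hold(.3); e=get_image("wrist")
cv2.imwrite("pics/w4.png",cv2.resize(e["frame"][60:260,250:450],(600,600),interpolation=cv2.INTER_CUBIC))
p=(.42,.25,.42); move_to(p,best(p,.3)); hold(.3)
w=dict(np.load("w3.npz"))
for nm,d,xy,h in(("bea n2",e,bay(LONG,.068),.009),("bea n1",e,bay(LONG,.014),.009),("nut",w,bay(SHORT,.041),.01),("colS",w,bay(SHORT,-.027),.041),("colL",e,bay(LONG,-.054),.041)):
    C=cloud(d); m=(np.hypot(C[...,0]-xy[0],C[...,1]-xy[1])<.026)&(C[...,2]>.204+h*.6)&(C[...,2]<.26)
    P=C[m]; A=np.linalg.lstsq(np.c_[P[:,:2]-xy,np.ones(len(P))],P[:,2],rcond=None)[0] if len(P)>9 else None
    print(nm,len(P),"offset",(np.array(cv2.minEnclosingCircle(P[:,:2].astype(np.float32))[0])-xy).round(4),"top z",np.median(P[:,2]).round(4),"slopes",None if A is None else A[:2].round(3))
s=state(); print(s["time"],s["finger_gap"],s["dq"].round(3))
E
```

```text
bea n2 360 offset [-0.0004 -0.    ] top z 0.2131 slopes [-0.     0.045]
bea n1 338 offset [-0.0004 -0.0001] top z 0.213 slopes [0.002 0.039]
nut 246 offset [-0.0008  0.0079] top z 0.2147 slopes [0.017 0.078]
colS 534 offset [-0.0001  0.0003] top z 0.2432 slopes [ 0.006 -0.003]
colL 380 offset [-0.0002  0.0004] top z 0.2422 slopes [-0.006  0.04 ]
46.2667 0.08806318003104241 [ 0.006 -0.001  0.001  0.003  0.     0.002]
```

View pics/w4.png

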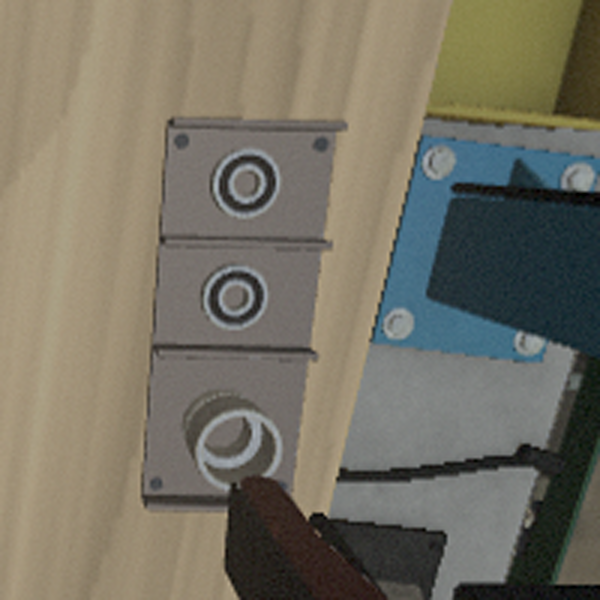

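The bearings lie flat and centred at crop (245,184) and (235,297), and the collar is upright at (235,445). The nut's depth offset comes from wall pixels; in the picture it is centred and flat. Handing in.

```bash
python3 -c "
from bench import *
print(job_done())"
```

```text
the job is handed in; nothing more can be done
None
```

Both kits are made up and handed in at about 46 s: all five parts are in their bays and released, and the spare nut, bottle and spanner were left alone.

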